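# Tuck the hatch cover into the press's control box

## Robot

A 6-joint arm with a two-finger parallel gripper is mounted at the origin on the work surface. World frame = base frame: x ahead of the robot, y to its left, z up, the work surface at z = 0. Lengths are in mm, angles in rad, forces in N, time in s.
With the tool pointing down it reaches from about 375 to 925 mm from the base axis. Payload 5.7 kg.
Tool frame: the origin (TCP) lies at the very end of the fingers, on their centre line; the grasp point (between the pads) lies robot.hold_point_z behind it (robot.hold_point_z is the distance from the TCP to the grasp point, in mm); z points along the fingers, x is the direction in which the jaws open and shut, and the axes are right-handed (so a half turn about z gives the same grasp; the last joint's range is limited). The gripper opens to 85 mm and grips with 20 to 120 N. Pads are 22 mm wide; open, the fingers measure 114 mm over their backs; the gripper's body (76 mm by 85 mm) begins 54 mm behind the grasp point. The pads swing forward as they close: fully open they stand 13 mm farther back than shut.
Start: joints at [1.216, 0.359, 1.51, -0, 1.272, -0.115], TCP at [142.5, 582.801, 231.267] pointing down, gripper open.
Joint ranges: [-2.97, 2.97], [-1.01, 2.36], [0.21, 2.38], [-0.96, 4.11], [0.2, 2.71], [-2.98, 2.98]. Speed limits (rad/s): [2.39, 2.39, 3.14, 3.14, 3.14, 3.14].

## Interface

Orientations are given as a 3x3 rotation matrix whose columns are the frame's x, y, z axes.
In Python, from plant import robot, snapshot gives the robot as it stands.
- The arm moves only by the shell command python3 -m creep 'ROWS' [FORCE]. ROWS is JSON, a list of rows, each a list of 3 entries, a list of its own where there are three numbers: the opening, from -1 (shut) to 1 (fully open), so that 0 is half open, then the shift along the tool's x, y, z in cm, then the turn, a rotation vector about the tool's x, y, z in degrees. A call has exactly 8 rows; each row shifts and turns the commanded pose from where the row before left it, along the tool's axes as they then stand; what a row does not reach is not made up. A row lasts 1/10 s, in which the tool goes at most 50 mm and 8.59 degrees, less where a joint would pass 70% of its speed; a pose out of reach is approached as far as the arm can. A call is refused whole if a number of a shift passes 5 or a number of a turn 8.59, either way. A call with a gripper value outside its range is refused whole. The fingers move at their own pace and stop on an object; FORCE is the grip in N (left out, the last holds). Time passes only in rows, so rows that do not move let the fingers close, or fill a call up. It gives the time, the measured TCP pose, the force and the opening at its end, in the units of the state.
- robot.get_obs(): the state, without advancing time (a new reading comes with each control period).
- snapshot(name): name is "scene" or "top" or "wrist"; returns a dict with "pixels" (420x560x3 uint8, red, green, blue), "camera_matrix" (3x3 intrinsics, pixels), "T" (4x4, takes a point from camera to world coordinates); the wrist camera has in their place "tool_from_camera" (4x4, takes a point from camera to tool coordinates, whose origin is the TCP and whose axes are the tool frame's). Camera axes: x right, y up, looking along -z (the intrinsics and any distortion apply to the point x, -y, -z); pixel columns grow to the right and rows downward; lengths in mm; the calibration is good to about 2 mm. The wrist camera is an equidistant fisheye: a pixel r from the principal point sees the ray r / f radians off the axis. A picture is of the moment at which its call begins: read the wrist's pose just before it. There is no depth.
- robot.job_done(): hands the job in, once; it reports no verdict.
The state is a dict: "time_s": time; "qpos": joint angles; "dq": joint speeds; "effort": joint torques, N m; "position": TCP position; "orientation": TCP orientation; "wrist_force": force on the tool from outside, world axes, zero at the start; "torque": the same for the moment, N m; "width": finger opening in mm.
Only numpy, scipy, OpenCV 4.12 (cv2) and the standard library are available. Lean on these libraries where they do the work, as an engineer would, in place of code of your own. Each camera call takes 0.05 s, during which the arm holds its last target. There are 200 camera calls.

## Task

Close the blue control box with the yellow cover: the cover is longer than the opening, so hold it by its handle, tilt it, pass its lower edge under the box's lip, then lower the other end until the cover lies flat on the ledges. Let go of it there, and leave the short white cover and the spray bottle where they stand.

Things in the scene. Friction and masses are not known exactly. Their poses are not given: they have to be found in the camera images.
- control_box: Fixed blue open box, 202 (x) x 162 (y) x 68 mm. Origin: centre of underside, z up. Inside: x -95..95, y -75..75 mm. Blue lip at the -x end (roughly towards the robot) covers x -95..-55, z 63..68, screw heads to 71. Mouth 150 x 150 mm; other walls end at z 63. Grey ledges all round inside, top at z 35: lip end 50 mm wide, +x end 30, sides 25; 28 mm slot between ledge and lip.
- cover: Yellow plate 165 (x) x 120 (y) x 4 mm, loose, flat on the bench, handle up, 0.2-0.35 kg. Origin: centre of underside, z up. Black handle bar across its middle: 16 mm thick (x), 72 mm long (y), z 16 to 42 mm, on two feet near its ends. Same after a half turn. Fits with its x along the box's x, centre within 12 mm of the box's centre in x and y, underside on the ledges.
- short_cover: Bystander: white plate 110 (x) x 90 (y) x 4 mm with the same black handle, loose, lying flat on the bench beside the yellow one (either may be on the left). Origin: centre of the underside. Leave it alone.
- spray_bottle: Bystander: white spray bottle, 74 mm in diameter, about 205 mm high with its trigger head, standing loose at the back of the bench. Origin: centre of its underside. Leave it alone.
Things that resemble listed ones, but are neither listed nor needed, are in the scene too. What is meant by the cover is not turquoise, and is the larger of those in its own colour.

How it is judged (in metres and radians):
At the end, for the whole second after the job is handed in: The yellow cover lies still in the control box, handle up, flat on the ledges (origin 35 mm above the box's underside within 6 mm, tilt under 5 degrees), one end under the lip, its centre within 20 mm of the box's centre along x and 22 mm along y, its length along the box's within 15 degrees (x of cover in the frame of control_box between -0.02 and 0.02 m and y of cover in the frame of control_box between -0.022 and 0.022 m and z of cover in the frame of control_box between 0.029 and 0.041 m and angle between cover's own z axis and vertical below 0.09 rad and angle between the x axis of cover and the x axis of control_box, either way round below 0.26 rad and linear speed of cover below 0.02 m/s and angular speed of cover below 0.1 rad/s); the robot touches nothing.
It fails at once if the short white cover is moved by more than 30 mm (distance of short_cover from where it was at the start of the episode above 0.03 m).
It fails at once if the spray bottle is moved by more than 30 mm or tipped by more than 17 degrees (distance of spray_bottle from where it was at the start of the episode above 0.03 m or angle between spray_bottle's own z axis and vertical above 0.3 rad).
It also fails if it takes over 45 s, if anything falls off the work surface, if the arm or the gripper's body presses on something with over 40 N, if the wrist force passes 120 N, or if a joint passes its speed limit or range.

## Working session

There is one attempt and no reset: what is moved stays moved. The work goes in short steps, Python scripts to look and compute and a shell command to move; the robot and the scene stay as the last step left them, time stands still between calls to the robot, and variables do not carry over. Pictures are saved under pics/ and viewed, about 8 in all and at most 12, crops included, and the job is handed in when it is done.

```bash
mkdir -p pics; ls; cat > h.py <<'E'
import numpy as np, cv2
from plant import robot, snapshot
def save(n,f):
    s=snapshot(n); cv2.imwrite(f'pics/{f}.png',s['pixels'][:,:,::-1]); np.savez(f'pics/{f}.npz',**{k:v for k,v in s.items()}); return s
def ray(f,u,v,z):
    s=np.load(f'pics/{f}.npz'); K=s['camera_matrix']; T=s['T']
    d=np.array([(u-K[0,2])/K[0,0],-(v-K[1,2])/K[1,1],-1]); d=T[:3,:3]@d; o=T[:3,3]
    return o+d*(z-o[2])/d[2]
E
python3 - <<'E'
from h import *
a=save('top','top1')['pixels'];b=save('scene','sc1')['pixels']
print(robot.hold_point_z, robot.get_obs()); s=np.load('pics/top1.npz'); print(s['camera_matrix'],s['T'])
E
```

```text
pics
18.700000000000003 {'time_s': 0.1, 'qpos': array([ 1.21592085e+00,  3.59419051e-01,  1.51134476e+00,  1.18132558e-05,
        1.27251201e+00, -1.15125111e-01]), 'dq': array([ 0.00127845, -0.00141584, -0.00191172, -0.00021262, -0.00048925,
       -0.00037741]), 'effort': array([-2.23966221e-03, -5.28650987e+01, -2.79346901e+01, -4.93337102e-04,
        5.12262457e-03, -2.10472322e-06]), 'position': array([142.27479041, 582.24227761, 230.53812121]), 'orientation': array([[ 2.37463025e-01,  9.71396396e-01, -5.95444034e-04],
       [ 9.71395141e-01, -2.37463683e-01, -1.57436467e-03],
       [-1.67072850e-03, -2.04558044e-04, -9.99998583e-01]]), 'wrist_force': array([-0.08229454, -0.46058321, -0.36578193]), 'torque': array([-0.03059372,  0.01419544, -0.02854986]), 'width': 85.3020312384792}
[[413.07849519   0.         275.7795586 ]
 [  0.         413.07849519 213.59689059]
 [  0.           0.           1.        ]] [[-4.50516638e-02  9.76031090e-01 -2.12917024e-01  3.49641599e+02]
 [-9.98979584e-01 -4.46956054e-02  6.48793557e-03 -3.75436231e+01]
 [-3.18402848e-03  2.12992053e-01  9.77048744e-01  9.93729538e+02]
 [ 0.00000000e+00  0.00000000e+00  0.00000000e+00  1.00000000e+00]]
```

View pics/top1.png

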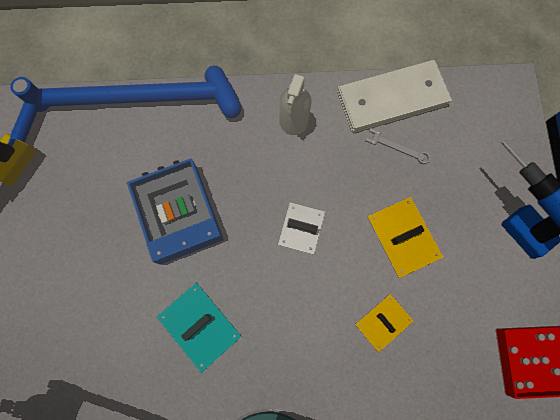

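View pics/sc1.png

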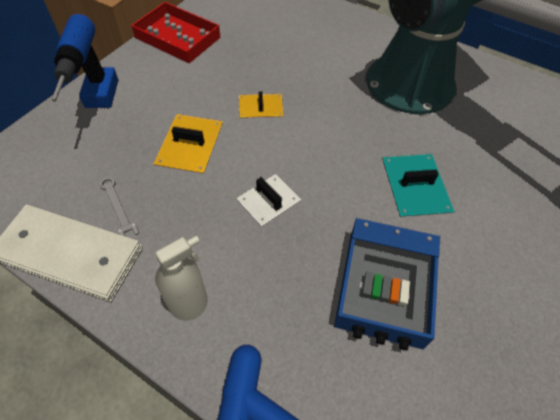

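The top view shows the large yellow cover at about (406,237) and the small yellow decoy at (384,322). The box is at about (175,210) with its lip at the near end, roughly (187,243), and the white cover is at (302,228). I'll enlarge the cover and the box.

```bash
python3 - <<'E'
import cv2,numpy as np
a=cv2.imread('pics/top1.png')
b=cv2.resize(a[150:270,115:235],None,fx=4.9,fy=4.9,interpolation=2)[:590]
cv2.imwrite('pics/crop1.png',b)
from h import *
# yellow plate by colour
h=cv2.cvtColor(a,cv2.COLOR_BGR2HSV); m=cv2.inRange(h,(15,120,100),(35,255,255))
m[:,:300]=0; m[290:]=0
c=max(cv2.findContours(m,0,2)[0],key=cv2.contourArea); q=cv2.boxPoints(cv2.minAreaRect(c)); print(q)
w=np.array([ray('top1',u,v,4)[:2] for u,v in q]); print(w.round(1),w.mean(0)); print(np.linalg.norm(w-np.roll(w,1,0),axis=1))
for n,u,v in(('h1',391,241),('h2',424,231)): print(n,ray('top1',u,v,42))
E
```

```text
[[366.93912 216.03125]
 [410.58823 193.64706]
 [442.8527  256.56274]
 [399.20358 278.94693]]
[[ 549.  -266.7]
 [ 600.6 -379.8]
 [ 441.8 -439.1]
 [ 393.7 -329. ]] [ 496.27523104 -353.63533243]
[167.33315378 124.26863574 169.44357515 120.13628395]
h1 [ 479.73011974 -308.24011474   42.        ]
h2 [ 499.68625967 -387.56917838   42.        ]
```

View pics/crop1.png

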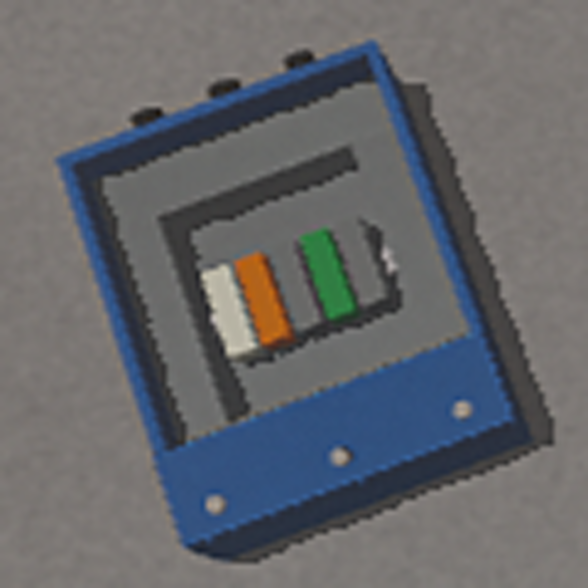

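```bash
python3 - <<'E'
from h import *
P=lambda u,v:(115+u/4.9-.4,150+v/4.9-.4)
c=[ray('top1',*P(*p),z)[:2] for p,z in(((58,160),63),((378,40),63),((515,422),68),((187,545),68))]
c=np.array(c); print(c.round(1),c.mean(0),np.linalg.norm(c-np.roll(c,1,0),axis=1))
x=(c[0]+c[1]-c[2]-c[3]);y=c[0]+c[3]-c[1]-c[2]
print(np.degrees([np.arctan2(x[1],x[0]),np.arctan2(-y[0],y[1])]))
for p in((340,456),(461,409),(214,504)): print(ray('top1',*P(*p),71))
w=np.array([ray('top1',u,v,4)[:2] for u,v in((368,214),(411,198),(443,258),(400,277))]);print(w,w.mean(0))
for a,b in((3,0),(2,1)): d=w[b]-w[a];print(np.degrees(np.arctan2(d[1],d[0])),np.linalg.norm(d))
s=snapshot('wrist'); print(s['camera_matrix'],s['tool_from_camera'])
R=robot.get_obs()['orientation'];print(R)
E
```

```text
[[643.7 303.1]
 [697.3 149.8]
 [505.9  85.7]
 [455.8 236.5]] [575.69481008 193.75926019] [199.40029207 162.46212991 201.89755832 158.87032302]
[19.01462909 18.82209045]
[493.22178966 165.97070779  71.        ]
[512.59215249 110.12638497  71.        ]
[473.68065065 223.56275347  71.        ]
[[ 553.97664105 -269.77158165]
 [ 589.43191855 -379.53359413]
 [ 438.37306872 -438.96359113]
 [ 398.17227728 -331.35829574]] [ 494.9884764  -354.90676566]
21.568012307921073 167.53484151518126
21.475807889757885 162.32898896041982
[[325.1922621    0.         281.48198381]
 [  0.         325.1922621  208.41387211]
 [  0.           0.           1.        ]] [[ 9.99999991e-01  1.27744932e-04 -3.49132038e-05  4.38160203e-01]
 [ 1.13731992e-04 -9.63485413e-01 -2.67760801e-01 -6.79957285e+01]
 [-6.78434479e-05  2.67760795e-01 -9.63485419e-01 -1.42141025e+02]
 [ 0.00000000e+00  0.00000000e+00  0.00000000e+00  1.00000000e+00]]
[[ 2.37513942e-01  9.71383992e-01 -5.17597246e-04]
 [ 9.71383015e-01 -2.37514443e-01 -1.38801861e-03]
 [-1.47123588e-03 -1.73111402e-04 -9.99998903e-01]]
```

The box centre is about (576,194) at yaw 19°, and its measured sides (200 × 161 mm) match the given sizes. The cover is about (495,-355) at yaw 21.5°. I'll start moving now.

```bash
python3 -m creep '[[1,[0,4.9,0],[0,0,6.8]],[1,[0,4.9,0],[0,0,6.8]],[1,[0,4.9,0],[0,0,6.8]],[1,[0,4.9,0],[0,0,6.8]],[1,[0,4.9,0],[0,0,6.8]],[1,[0,4.9,0],[0,0,6.8]],[1,[0,4.9,0],[0,0,6.8]],[1,[0,4.9,0],[0,0,6.8]]]' 80; python3 -m creep '[[1,[-1.4,4.7,0],[0,0,0]],[1,[-1.4,4.7,0],[0,0,0]],[1,[-1.4,4.7,0],[0,0,0]],[1,[-1.4,4.7,0],[0,0,0]],[1,[-1.4,4.7,0],[0,0,0]],[1,[-1.4,4.7,0],[0,0,0]],[1,[-1.4,4.7,0],[0,0,0]],[1,[-1.4,4.7,0],[0,0,0]]]'
```

```text
time_s: 0.95
position: [443.5, 351.2, 231.0]
orientation: [[0.93, 0.368, 0.0], [0.368, -0.93, 0.0], [0.0, 0.0, -1.0]]
wrist_force: [0.9, 1.0, 0.8]
width: 85.2
time_s: 1.75
position: [477.7, -39.9, 231.3]
orientation: [[0.928, 0.372, 0.0], [0.372, -0.928, -0.0], [0.0, 0.0, -1.0]]
wrist_force: [1.0, -0.9, 0.3]
width: 85.2
```

```bash
python3 -m creep '[[1,[-1.6,4.7,0],[0,0,0]],[1,[-1.6,4.7,0],[0,0,0]],[1,[-1.6,4.7,0],[0,0,0]],[1,[-1.6,4.7,0],[0,0,0]],[1,[-1.6,4.7,0],[0,0,0]],[1,[-1.6,4.7,0],[0,0,0]],[1,[0,0,0],[0,0,0]],[1,[0,0,0],[0,0,0]]]'
cat >> h.py <<'E'
def wray(f,u,v,z):
    s=np.load(f'pics/{f}.npz'); K=s['camera_matrix'];p=np.array([u-K[0,2],v-K[1,2]])/K[0,0];r=np.hypot(*p);k=np.sin(r)/max(r,1e-9)
    d=np.array([p[0]*k,-p[1]*k,-np.cos(r)]); C=s['tool_from_camera'];R=s['R']
    d=R@C[:3,:3]@d; o=s['p']+R@C[:3,3]; return o+d*(z-o[2])/d[2]
def wsave(f):
    o=robot.get_obs(); s=snapshot('wrist'); cv2.imwrite(f'pics/{f}.png',s['pixels'][:,:,::-1]); np.savez(f'pics/{f}.npz',R=o['orientation'],p=o['position'],camera_matrix=s['camera_matrix'],tool_from_camera=s['tool_from_camera']); return o
E
python3 -c "
from h import *
print(wsave('w1')['position'])"
```

```text
time_s: 2.55
position: [493.4, -336.2, 230.7]
orientation: [[0.929, 0.37, -0.001], [0.37, -0.929, 0.001], [-0.0, -0.001, -1.0]]
wrist_force: [-0.2, 0.5, -0.1]
width: 85.6
[ 493.44276214 -336.24766214  230.65837392]
```

View pics/w1.png

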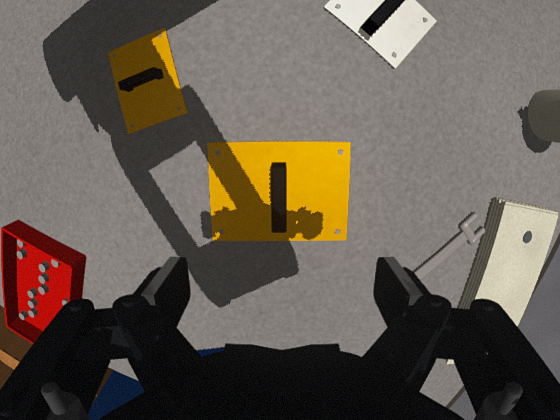

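The wrist view shows the cover's corners at about (208,142), (351,142), (347,240) and (209,240). The handle bar runs from (279,163) to (279,232) and is nearly aligned with the jaws.

```bash
python3 - <<'E'
from h import *
c=np.array([wray('w1',*p,4)[:2] for p in((208,142),(351,142),(347,240),(209,240))])
print(c.round(1),c.mean(0),np.linalg.norm(c-np.roll(c,1,0),axis=1))
for a,b in((0,1),(3,2)): d=c[b]-c[a];print(np.degrees(np.arctan2(d[1],d[0])))
h=np.array([wray('w1',*p,42)[:2] for p in((279,163),(279,232))]);print(h,h.mean(0),np.linalg.norm(h[0]-h[1]),np.degrees(np.arctan2(*(h[0]-h[1])[::-1])))
s=np.load('pics/w1.npz');R=s['R']
for t in (c.mean(0),h.mean(0)): print('tool delta',R.T@(np.array([*t,11.5])-s['p']))
E
```

```text
[[ 398.4 -325.4]
 [ 550.8 -264.9]
 [ 595.8 -375.3]
 [ 437.9 -438.4]] [ 495.73635991 -351.01495696] [119.64187203 163.9947969  119.27369841 170.08685434]
21.672206891509795
21.762265748879514
[[ 481.94610363 -314.12610734]
 [ 509.42392144 -383.47803124]] [ 495.68501254 -348.80206929] 74.59704967845174 111.61388895274736
tool delta [ -3.25480838  14.8410637  219.14122272]
tool delta [ -2.48330505  12.76638644 219.1435289 ]
```

```bash
python3 -m creep '[[1,[-0.3,1.4,4],[0,0,0]],[1,[0,0,4.5],[0,0,0]],[1,[0,0,4.5],[0,0,0]],[1,[0,0,4],[0,0,0]],[1,[0,0,3],[0,0,0]],[1,[0,0,1.8],[0,0,0]],[1,[0,0,0],[0,0,0]],[1,[0,0,0],[0,0,0]]]' 80 ; python3 -m creep '[[-1,[0,0,0],[0,0,0]],[-1,[0,0,0],[0,0,0]],[-1,[0,0,0],[0,0,0]],[-1,[0,0,0],[0,0,0]],[-1,[0,0,0],[0,0,0]],[-1,[0,0,0],[0,0,0]],[-1,[0,0,0],[0,0,0]],[-1,[0,0,0],[0,0,0]]]' 80
```

```text
time_s: 3.4
position: [496.5, -348.2, 13.8]
orientation: [[0.928, 0.374, -0.0], [0.374, -0.928, 0.0], [-0.0, -0.001, -1.0]]
wrist_force: [0.5, -0.3, -0.0]
width: 85.5
time_s: 4.2
position: [496.6, -349.9, 14.0]
orientation: [[0.928, 0.372, 0.001], [0.372, -0.928, -0.001], [0.0, 0.001, -1.0]]
wrist_force: [-0.6, 0.7, 5.6]
width: 14.9
```

```bash
python3 -m creep '[[-1,[0,0,-3],[0,0,0]],[-1,[0,0,-4.6],[0,0,0]],[-1,[0,0,-4.6],[0,0,0]],[-1,[0,0,-4.6],[0,0,0]],[-1,[1,-2.5,-1.8],[0,0,0]],[-1,[1.7,-4.3,0],[0,0,0]],[-1,[1.7,-4.3,0],[0,0,0]],[-1,[1.7,-4.3,0],[0,0,0]]]' 80; python3 -m creep '[[-1,[1.7,-4.3,0],[0,0,0]],[-1,[1.7,-4.3,0],[0,0,0]],[-1,[1.7,-4.3,0],[0,0,0]],[-1,[1.7,-4.3,0],[0,0,0]],[-1,[1.7,-4.3,0],[0,0,0]],[-1,[1.7,-4.3,0],[0,0,0]],[-1,[1.7,-4.3,0],[0,0,0]],[-1,[0.5,-1.2,0],[0,0,0]]]';  python3 -m creep '[[-1,[3.5,1.4,0],[0,0,1]],[-1,[3.5,1.3,0],[0,0,1]],[-1,[2.5,1,0],[0,0,0.8]],[-1,[0,0,0],[0,5,0]],[-1,[0,0,0],[0,5,0]],[-1,[0,0,0],[0,5,0]],[-1,[0,0,0],[0,0,0]],[-1,[0,0,0],[0,0,0]]]'
python3 -c "
from h import *
save('scene','sc2')
o=robot.get_obs();R=o['orientation'];print(o['position'],o['width'],np.degrees(np.arctan2(-R[0,1],R[1,1])) ,R)
c,s=np.cos(np.radians(19)),np.sin(np.radians(19));B=np.array([[c,-s,0],[s,c,0],[0,0,1]])
print('box frame',B.T@(o['position']-[575.7,193.8,0]))
for z,(u,v) in ((0,(186,312)),): print(ray('sc2',u,v,z))"
```

```text
time_s: 5.0
position: [494.9, -182.3, 199.1]
orientation: [[0.929, 0.371, -0.0], [0.371, -0.929, 0.0], [-0.0, -0.001, -1.0]]
wrist_force: [1.0, 0.5, -2.0]
width: 14.5
time_s: 5.8
position: [493.2, 156.7, 199.0]
orientation: [[0.927, 0.375, -0.001], [0.375, -0.927, 0.002], [-0.0, -0.002, -1.0]]
wrist_force: [-0.2, -1.0, -2.8]
width: 14.6
time_s: 6.6
position: [595.4, 151.5, 199.0]
orientation: [[0.914, 0.326, 0.242], [0.315, -0.945, 0.083], [0.256, 0.0, -0.967]]
wrist_force: [0.2, 0.3, -2.8]
width: 14.7
[596.68406672 151.82937875 199.57482447] 14.737453125815241 -160.96436250526264 [[ 9.13356358e-01  3.26156176e-01  2.43725896e-01]
 [ 3.15224916e-01 -9.45315834e-01  8.37330664e-02]
 [ 2.57708005e-01  3.50346434e-04 -9.66222780e-01]]
box frame [  6.17652717 -46.51574589 199.57482447]
[824.64086315 -87.22879748   0.        ]
```

View pics/sc2.png

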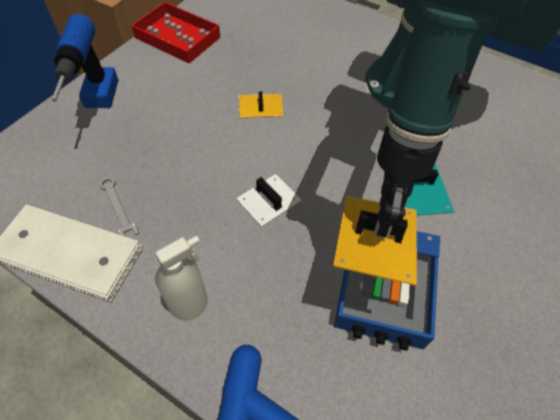

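The scene view shows the cover held and tilted with its far end up. It is about 46 mm too far to the box's -y side, so I'll shift it and come down to a hover.

```bash
python3 -m creep '[[-1,[0.6,-2.3,0],[0,0,0]],[-1,[0.6,-2.3,0],[0,0,0]],[-1,[0,0,2],[0,0,0]],[-1,[0,0,2.4],[0,0,0]],[-1,[0,0,2],[0,0,0]],[-1,[0,0,0],[0,0,0]],[-1,[0,0,0],[0,0,0]],[-1,[0,0,0],[0,0,0]]]'
cat >> h.py <<'E'
def box():
    o=robot.get_obs();R=o['orientation']
    c,s=np.cos(np.radians(19)),np.sin(np.radians(19));B=np.array([[c,-s,0],[s,c,0],[0,0,1]])
    p=B.T@(o['position']-[575.7,193.8,0]);Q=B.T@R;O=p+14*Q[:,2]
    print('tcp box',p.round(1),'low edge',(O-82.5*Q[:,0]).round(1),'hi',(O+82.5*Q[:,0]).round(1),'tilt',np.degrees(np.arctan2(Q[2,0],Q[0,0])),'F',o['wrist_force'].round(1),o['width'].round(1))
    return o,Q
E
python3 -c "
from h import *
box()
a=save('scene','sc3')['pixels'][:,:,::-1][170:350,310:470]
b=save('top','t3')['pixels'][:,:,::-1][140:290,110:250]
k=np.zeros((540,800,3),'uint8');x=cv2.resize(a,None,fx=2.5,fy=2.5,interpolation=2);y=cv2.resize(b,None,fx=2.8,fy=2.8,interpolation=2)
k[:x.shape[0],:x.shape[1]]=x;k[:y.shape[0],402:402+y.shape[1]]=y
cv2.imwrite('pics/k3.png',k)"
```

```text
time_s: 7.45
position: [608.9, 205.1, 141.8]
orientation: [[0.913, 0.327, 0.246], [0.315, -0.945, 0.085], [0.26, 0.0, -0.966]]
wrist_force: [1.0, 0.5, -2.0]
width: 14.6Traceback (most recent call last):
  File "<string>", line 3, in <module>
    box()
    ~~~^^
  File "h.py", line 19, in box
    print('tcp box',p.round(1),'low edge',(O-82.5*Q[:,0]).round(1),'hi',(O+82.5*Q[:,0]).round(1),'tilt',np.degrees(np.arctan2(Q[2,0],Q[0,0])),'F',o['wrist_force'].round(1),o['width'].round(1))
                                                                                                                                                                            ^^^^^^^^^^^^^^^^
AttributeError: 'float' object has no attribute 'round'
```

```bash
sed -i "s/o\['width'\].round(1)/o['width']/" h.py
python3 -c "
from h import *
box()
a=save('scene','sc3')['pixels'][:,:,::-1][170:350,310:470]
b=save('top','t3')['pixels'][:,:,::-1][140:290,110:250]
k=np.zeros((540,800,3),'uint8');x=cv2.resize(a,None,fx=2.5,fy=2.5,interpolation=2);y=cv2.resize(b,None,fx=2.8,fy=2.8,interpolation=2)
k[:x.shape[0],:x.shape[1]]=x;k[:y.shape[0],402:402+y.shape[1]]=y
cv2.imwrite('pics/k3.png',k)"
```

```text
tcp box [ 35.   -0.2 141.8] low edge [-41.   -0.3 106.8] hi [ 1.183e+02 -1.000e-01  1.498e+02] tilt 15.089167071969356 F [ 1.   0.5 -2. ] 14.566743046262708
```

View pics/k3.png

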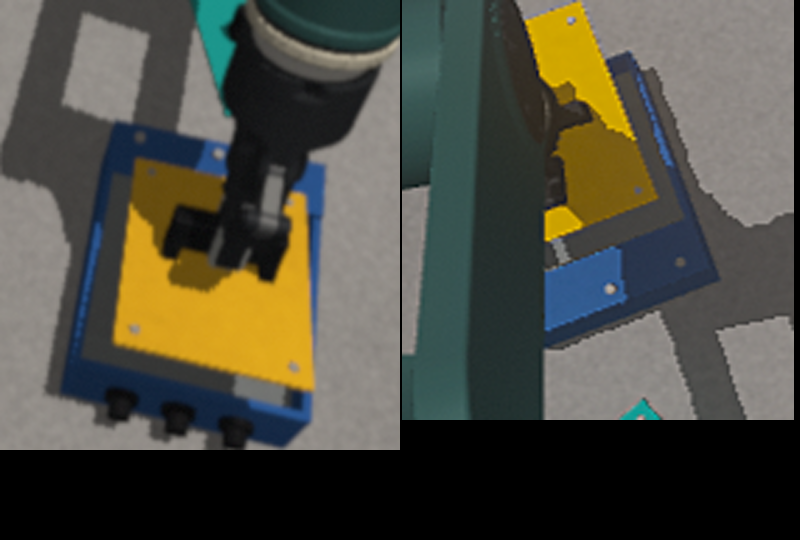

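The crops show the cover centred over the mouth with its low edge just short of the lip. I'll check the corners numerically before inserting.

```bash
python3 - <<'E'
from h import *
c,s=np.cos(np.radians(19)),np.sin(np.radians(19));B=np.array([[c,-s],[s,c]])
f=lambda n,u,v,z:print(n,(B.T@(ray(n,u,v,z)[:2]-[575.7,193.8])).round(1))
T=lambda u,v,z:f('t3',110+(u-402)/2.8-.3,140+v/2.8-.3,z)
S=lambda u,v,z:f('sc3',310+u/2.5-.3,170+v/2.5-.3,z)
print('low -y corner exp -42,-60 | hi -y 117,-60'); T(658,197,110.6);T(582,2,153.6)
print('scene: low -y, hi -y, hi +y');S(133,160,110.6);S(115,345,153.6);S(314,388,153.6)
print('box corners scene: lip near -y(-101,-81), far -y(101,-81)'); S(114,123,68);S(63,391,63)
T(718,279,68);T(628,53,63)
E
```

```text
low -y corner exp -42,-60 | hi -y 117,-60
t3 [-41.3 -64. ]
t3 [114.4 -64.7]
scene: low -y, hi -y, hi +y
sc3 [-38.1 -62.4]
sc3 [120.5 -59.3]
sc3 [117.1  58.8]
box corners scene: lip near -y(-101,-81), far -y(101,-81)
sc3 [-94.4 -77.2]
sc3 [123.5 -78.5]
t3 [-111.4  -82.7]
t3 [ 99.8 -77.6]
```

```bash
python3 -m creep '[[-1,[-0.4,-0.15,1.5],[0,0,0]],[-1,[-0.4,0,1.5],[0,0,0]],[-1,[-0.4,0,1.5],[0,0,0]],[-1,[-0.4,0,1.4],[0,0,0]],[-1,[0,0,0],[0,0,0]],[-1,[0,0,0],[0,0,0]],[-1,[0,0,0],[0,0,0]],[-1,[0,0,0],[0,0,0]]]'
python3 -c "
from h import *
o,Q=box();low=(o['position'],Q)
p=np.array([-47,0,-2.]);print(Q.T@p)"
```

```text
time_s: 8.35
position: [607.9, 206.4, 80.7]
orientation: [[0.912, 0.327, 0.247], [0.315, -0.945, 0.085], [0.261, 0.0, -0.965]]
wrist_force: [-0.7, 0.0, -2.0]
width: 14.8
tcp box [34.6  1.4 80.7] low edge [-41.4   1.3  45.7] hi [117.9   1.5  88.7] tilt 15.118424852065472 F [-0.7  0.  -2. ] 14.838508179292027
[-45.89487625  -0.04978263 -10.32752901]
```

```bash
python3 -m creep '[[-1,[-1,0,-0.26],[0,0,0]],[-1,[-1,0,-0.26],[0,0,0]],[-1,[-1,0,-0.25],[0,0,0]],[-1,[-1,0,-0.25],[0,0,0]],[-1,[-0.5,0,-0.1],[0,0,0]],[-1,[0,0,0],[0,0,0]],[-1,[0,0,0],[0,0,0]],[-1,[0,0,0],[0,0,0]]]'
python3 -c "
from h import *
o,Q=box()
# target flat: tilt 0, low edge (-88,*,40), tcp=(-5.5,.,54)
O,=[0]
c,s=np.cos(np.radians(19)),np.sin(np.radians(19))
p=np.array([c*(o['position'][0]-575.7)+s*(o['position'][1]-193.8),0,o['position'][2]])
print('to flat z40',np.array([-5.5,0,54])-[p[0],0,p[2]])"
```

```text
time_s: 9.15
position: [564.0, 191.2, 78.9]
orientation: [[0.913, 0.327, 0.246], [0.315, -0.945, 0.085], [0.26, 0.0, -0.966]]
wrist_force: [0.8, 0.3, -2.3]
width: 14.5
tcp box [-11.9   1.4  78.9] low edge [-87.9   1.3  43.9] hi [71.4  1.5 86.8] tilt 15.05726645937232 F [ 0.8  0.3 -2.3] 14.54495806322134
to flat z40 [  6.38639922   0.         -24.85856909]
```

```bash
python3 -m creep '[[-1,[0,0,0.51],[0,-3,0]],[-1,[0.02,0,0.51],[0,-3,0]],[-1,[0.05,0,0.51],[0,-3,0]],[-1,[0.08,0,0.51],[0,-3,0]],[-1,[0.1,0,0.5],[0,-3.05,0]],[-1,[0,0,0],[0,0,0]],[-1,[0,0,0],[0,0,0]],[-1,[0,0,0],[0,0,0]]]'
python3 -c "
from h import *
box()"
```

```text
time_s: 9.95
position: [568.7, 193.1, 53.8]
orientation: [[0.945, 0.327, -0.001], [0.327, -0.945, -0.0], [-0.001, -0.0, -1.0]]
wrist_force: [0.3, 0.4, -2.9]
width: 14.9
tcp box [-6.8  1.6 53.8] low edge [-89.3   1.5  39.9] hi [75.7  1.7 39.8] tilt -0.037565759364913576 F [ 0.3  0.4 -2.9] 14.924241283798683
```

```bash
python3 -m creep '[[-1,[0.3,0.1,0],[0,0,0]],[-1,[0,0,0.2],[0,0,0]],[-1,[0,0,0.2],[0,0,0]],[-1,[0,0,0.1],[0,0,0]],[-1,[0,0,0],[0,0,0]],[-1,[0,0,0],[0,0,0]],[-1,[0,0,0],[0,0,0]],[-1,[0,0,0],[0,0,0]]]'
python3 -c "
from h import *
box()"
```

```text
time_s: 10.75
position: [572.2, 193.1, 49.0]
orientation: [[0.945, 0.327, -0.001], [0.327, -0.945, -0.001], [-0.001, 0.0, -1.0]]
wrist_force: [-2.5, -1.6, 3.3]
width: 14.7
tcp box [-3.5  0.5 49. ] low edge [-86.    0.4  35.1] hi [79.   0.6 34.9] tilt -0.07490328365425342 F [-2.5 -1.6  3.3] 14.666077951063066
```

The cover has touched the ledges: Fz went from -2.9 N to +3.3 N at an origin height of 35 mm. I'll open the gripper only part way, so the fingers clear the lip, and then lift.

```bash
python3 -m creep '[[-0.2,[0,0,0],[0,0,0]],[-0.2,[0,0,0],[0,0,0]],[-0.2,[0,0,0],[0,0,0]],[-0.2,[0,0,0],[0,0,0]],[-0.2,[0,0,0],[0,0,0]],[-0.2,[0,0,0],[0,0,0]],[-0.2,[0,0,0],[0,0,0]],[-0.2,[0,0,0],[0,0,0]]]'; python3 -m creep '[[-0.2,[0,0,-1],[0,0,0]],[-0.2,[0,0,-2],[0,0,0]],[-0.2,[0,0,-3],[0,0,0]],[-0.2,[0,0,-4],[0,0,0]],[-0.2,[0,0,-4],[0,0,0]],[-0.2,[0,0,-2],[0,0,0]],[-0.2,[0,0,0],[0,0,0]],[-0.2,[0,0,0],[0,0,0]]]'
python3 -c "
from h import *
print(wsave('w4')['wrist_force'])
a=save('scene','sc4')['pixels'][:,:,::-1]
cv2.imwrite('pics/k4.png',np.hstack([cv2.imread('pics/w4.png')[:,80:480],a[:,180:560]]))"
```

```text
time_s: 11.55
position: [572.5, 193.2, 48.8]
orientation: [[0.945, 0.327, -0.001], [0.327, -0.945, -0.0], [-0.001, 0.0, -1.0]]
wrist_force: [0.4, -0.7, -0.7]
width: 33.9
time_s: 12.35
position: [572.5, 193.3, 209.3]
orientation: [[0.945, 0.327, 0.0], [0.327, -0.945, -0.0], [0.0, 0.0, -1.0]]
wrist_force: [-0.1, 0.5, -0.6]
width: 34.0
[-0.05813998  0.50439719 -0.57305106]
```

View pics/k4.png

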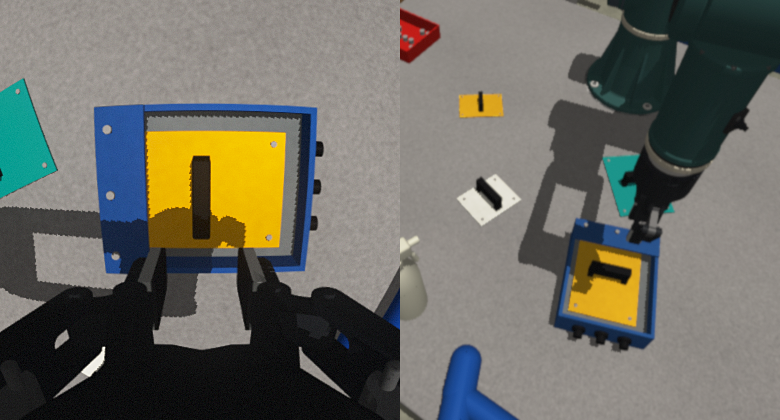

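The wrist view shows the cover flat under the lip. Its far edge runs from (285,133) to (283,246) in the crop, inside the wall. The white cover and the bottle are where they were. One numeric check, then I'll hand it in.

```bash
python3 - <<'E'
from h import *
c,s=np.cos(np.radians(19)),np.sin(np.radians(19));B=np.array([[c,-s],[s,c]])
for n,u,v,z in(('far+y',285,133,39),('far-y',283,246,39),('handle a',201,156,77),('handle b',201,239,77),('box far+y (101,81)',317,107,63),('box far-y',304,270,63),('box lip +y (-101,81)',94,107,68),('lip -y',106,272,68)):
    print(n,(B.T@(wray('w4',u+80,v,z)[:2]-[575.7,193.8])).round(1))
print(robot.get_obs()['time_s'],robot.job_done())
E
```

```text
far+y [78.2 58.2]
far-y [ 83.2 -59.3]
handle a [-3.6 38.5]
handle b [ -3.5 -36.1]
box far+y (101,81) [102.   84.6]
box far-y [101.6 -76.5]
box lip +y (-101,81) [-98.8  83.6]
lip -y [-98.6 -76.1]
the job is handed in; nothing more can be done
12.45 None
```

The yellow cover is in the control box, lying flat on the ledges with one end under the lip. I let go of it, lifted the arm clear and handed the job in at 12.45 s. No verdict came back.

**How it went:** I gripped the cover by its handle and tilted it 15°. I slid its low edge under the lip without touching anything, levelled it and lowered it to the ledges. I opened the fingers only to 34 mm, because fully open they would have hit the lip.

**Last checks:**
- **Position:** measured from the handle in the wrist picture, the cover's centre is about 4 mm from the box's centre in x and 1–3 mm in y (limits 20 and 22 mm). That picture puts the box about 4 mm to +y of my earlier measurement.
- **Height and tilt:** from the gripper's pose just before release, the underside was at 35 mm and the tilt was about 0.1°.
- **Contact:** the wrist force was near zero after lifting, and the gripper was about 160 mm above the cover.
- **Bystanders:** the short white cover and the spray bottle look unmoved in the last scene picture; I did not measure them.

**Disagreements:**
- The cover's two far corners came out at x = 78 and 83 mm. I put the 5 mm gap down to reading pixels by eye, since the handle shows no turn; taken at face value it would be about 2.4°, within the 15° limit.
- In the check before insertion, two box corners were 10–22 mm out. I took them for corners of the box's underside and did not read them again, but the final wrist picture put the box's corners within about 5 mm of where they should be.

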